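# Unstack the screw tins and put the stock away

### The arm

A 6-joint arm with a two-finger parallel gripper is mounted at the origin on the work surface. World frame = base frame: x ahead of the robot, y to its left, z up, the work surface at z = 0. Lengths are in m, angles in rad, forces in N, time in s.
With the tool pointing down it reaches from about 0.225 to 0.875 m from the base axis. Payload 3.4 kg.
Tool frame: the origin (TCP) lies at the very end of the fingers, on their centre line; the grasp point (between the pads) lies 19 mm behind it; z points along the fingers, y is the direction in which the jaws open and shut (so a half turn about z gives the same grasp; the last joint's range is limited). The gripper opens to 85 mm and grips with 20 to 120 N. Pads are 22 mm wide; open, the fingers measure 114 mm over their backs; the gripper's body (76 mm by 85 mm) begins 54 mm behind the grasp point. The pads swing forward as they close: fully open they stand 13 mm farther back than shut.
Start: joints at [0.997, 0.276, 1.505, -0, 1.361, -0.121], TCP at [0.252, 0.517, 0.231] pointing down, gripper open.
Joint ranges: [-2.89, 2.89], [-0.75, 2.08], [0.22, 2.7], [-1.18, 4.32], [0.11, 2.71], [-2.7, 2.7]. Speed limits (rad/s): [2.57, 2.57, 3.14, 3.14, 3.14, 3.14].

### API

Orientations are given as a unit quaternion [w, x, y, z].
In Python, from rig import manip gives the robot as it stands. The module is installed in compiled form; this text tells all that it offers.
- The arm moves only by the tool carry_out, never from a script. Its argument "moves" is one flat list of numbers, 5 for each row, row after row: the opening in per cent of the stroke, from 0 (shut) to 100 (fully open), then the shift along the world's x, y, z in cm, then the turn about the world's z in rad. A call has exactly 10 rows; each row shifts and turns the commanded pose from where the row before left it; what a row does not reach is not made up. A row lasts 1/10 s, in which the tool goes at most 50 mm and 8.59 degrees, less where a joint would pass 70% of its speed; a pose out of reach is approached as far as the arm can. A call is refused whole if a number of a shift passes 5 or a number of a turn 0.15, either way. A call with a gripper value outside its range is refused whole. The fingers move at their own pace and stop on an object; "squeeze" is the grip in N (left out, the last holds). Time passes only in rows, so rows that do not move let the fingers close, or fill a call up. It gives the time, the measured TCP pose, the force and the opening at its end, in the units of the state.
- manip.get_state(): the state, without advancing time (a new reading comes with each control period).
- manip.get_image(name): name is "scene" or "top" or "wrist"; returns the picture (400x640x3 uint8, red, green, blue); there is no depth.
- manip.camera_info(name): a dict with "fov_y" (degrees; the focal length in pixels is half the picture's height over the tangent of half this angle, whatever the lens; pixels are square), "cx", "cy" (the principal point, pixels), "rvec" (rotation vector, rad) and "tvec" (3), from world to camera coordinates, as OpenCV has them; the wrist camera has in their place "hand_eye" (4x4, takes a point from camera to tool coordinates, whose origin is the TCP and whose axes are the flange's). Camera axes: x right, y down, z forward; pixel columns grow to the right and rows downward; lengths in m; the calibration is good to about 2 mm. A picture is of the moment at which its call begins: read the wrist's pose just before it. camera_info takes no time and is no camera call.
- manip.sign_off(): hands the job in, once; it reports no verdict.
The state is a dict: "clock": time; "qpos": joint angles; "qd": joint speeds; "effort": joint torques, N m; "position": TCP position; "ee_rot": TCP orientation; "contact_force": force on the tool from outside, world axes, zero at the start; "moment": the same for the moment, N m; "width": finger opening in m.
Only numpy, scipy, OpenCV 4.12 (cv2) and the standard library are available. Lean on these libraries where they do the work, as an engineer would, in place of code of your own. Each camera call takes 0.05 s, during which the arm holds its last target. There are 200 camera calls.

### The job

Take the stack of screw tins apart from the top, one piece at a time, and stand each tin flat in the middle of the orange bin whose card matches its lid colour; then park the emptied case on the steel plate, centred between its end lips and lying straight along it. Set everything down, do not drop or topple anything, and let go of it all.

Things in the scene. Friction and masses are not known exactly. Their poses are not given: they have to be found in the camera images.
- tin_blue: wide round metal screw tin with a blue lid, 58 mm diameter, 42 mm high, about 0.25 kg, standing on the case at the start. Origin: centre of its underside; z up along its axis
- tin_green: wide round metal screw tin with a green lid, 58 mm diameter, 42 mm high, about 0.25 kg, standing on the case at the start. Origin: centre of its underside; z up along its axis
- tin_yellow: narrow round metal screw tin with a yellow lid, 40 mm diameter, 36 mm high, about 0.12 kg, standing on one of the wide tins at the start. Origin: centre of its underside; z up along its axis
- tin_white: narrow round metal screw tin with a white lid, 40 mm diameter, 36 mm high, about 0.12 kg, standing on one of the wide tins at the start. Origin: centre of its underside; z up along its axis
- case: flat rectangular assortment case, grey with a black flat lid, 170 mm long (its x), 62 mm wide (its y), 40 mm high, about 0.45 kg, on the bench at the bottom of the stack; the two wide tins stand on its lid about 42 mm either side of its middle along its length. Origin: centre of its underside; z up
- bin_blue: low square orange bin, open above and fixed to the bench, with a blue 50 mm card on its floor and blue labels on two outer sides; 86 mm square outside, 80 mm square inside, inner floor 4 mm above the bench, walls 3 mm thick, their rims 14 mm above the bench. Origin: centre of its underside, on the bench; x and y along its sides, z up
- bin_green: low square orange bin, open above and fixed to the bench, with a green 50 mm card on its floor and green labels on two outer sides; 86 mm square outside, 80 mm square inside, inner floor 4 mm above the bench, walls 3 mm thick, their rims 14 mm above the bench. Origin: centre of its underside, on the bench; x and y along its sides, z up
- bin_yellow: low square orange bin, open above and fixed to the bench, with a yellow 50 mm card on its floor and yellow labels on two outer sides; 86 mm square outside, 80 mm square inside, inner floor 4 mm above the bench, walls 3 mm thick, their rims 14 mm above the bench. Origin: centre of its underside, on the bench; x and y along its sides, z up
- bin_white: low square orange bin, open above and fixed to the bench, with a white 50 mm card on its floor and white labels on two outer sides; 86 mm square outside, 80 mm square inside, inner floor 4 mm above the bench, walls 3 mm thick, their rims 14 mm above the bench. Origin: centre of its underside, on the bench; x and y along its sides, z up
- pad: flat steel parking plate fixed to the bench, 206 mm long (its x), 90 mm wide (its y), 3 mm thick, with a black rubber strip on it, a 5 mm thick lip across each end rising to 13 mm above the bench (196 mm free between the lips) and open long sides. Origin: centre of its underside, on the bench; z up
Mind the look-alikes: they are no part of the job. What is meant by the case is not purple or turquoise, and is the larger of those in its own colour.

How it is judged:
By the outcome, as a careful person would: the job done as asked, in the order asked, and still so for the second after the job is handed in, with the robot touching nothing.
It also fails if it takes over 128 s, if anything falls off the work surface, if the arm or the gripper's body presses on something with over 40 N, if the wrist force passes 120 N, or if a joint passes its speed limit or range.

## Working session

There is one attempt and no reset: what is moved stays moved. The work goes in short steps, Python scripts to look and compute and a tool call to move; the robot and the scene stay as the last step left them, time stands still between calls to the robot, and variables do not carry over. Pictures are saved under pics/ and viewed, about 12 in all and at most 16, crops included, and the job is handed in when it is done.

Besides the shell and the picture viewer there is one more tool, called after ">>>" in YAML: its name, and indented under it one key for each argument. carry_out: Moves the arm, as the interface text tells. Its arguments: {"type":"object","properties":{"moves":{"type":"array","items":{"type":"number"}},"squeeze":{"type":"number"}},"required":["moves"]}

```bash
mkdir -p pics; python3 - <<'E'
from rig import manip
import cv2
print(manip.get_state())
for n in("scene","top","wrist"):
    print(n,manip.camera_info(n))
    cv2.imwrite(f"pics/{n}0.png",manip.get_image(n)[:,:,::-1])
E
```

```text
{'clock': 0.0, 'qpos': array([ 9.96999050e-01,  2.76579485e-01,  1.50614124e+00,  2.02742694e-05,
        1.36066960e+00, -1.20968267e-01]), 'qd': array([ 6.09206950e-05, -7.62996510e-04,  1.24613021e-04, -1.19837880e-03,
       -2.09111160e-03,  1.14887161e-03]), 'effort': array([ 1.68865281e-03, -4.16781199e+01, -2.45800030e+01, -2.51781184e-04,
        1.10724391e-02, -3.25037934e-05]), 'position': array([0.25126515, 0.5166143 , 0.23044531]), 'ee_rot': array([-3.15318706e-04,  2.24486968e-01,  9.74476677e-01, -8.41772731e-04]), 'contact_force': array([-0.84554924,  0.19312001, -0.26529448]), 'moment': array([ 0.02383753, -0.02516652, -0.02242239]), 'width': 0.08527490132322287}
scene {'fov_y': 44.23839636678674, 'cx': 322.28783493827405, 'cy': 203.70196334924776, 'rvec': array([ 0.91565656,  2.56721215, -0.98245137]), 'tvec': array([ 0.36877915, -0.09862266,  1.50532921])}
top {'fov_y': 53.95433493938628, 'cx': 315.33276955832616, 'cy': 202.5160705788732, 'rvec': array([ 2.17036738, -2.18184112,  0.10203741]), 'tvec': array([-0.06740024,  0.42876441,  0.93119825])}
wrist {'fov_y': 68.54095011950955, 'cx': 317.5060765997013, 'cy': 200.40333155198007, 'hand_eye': array([[ 9.95842954e-04, -9.64169365e-01, -2.65285590e-01,
         6.63505779e-02],
       [ 9.99999385e-01,  8.30861780e-04,  7.34117775e-04,
        -1.03252744e-03],
       [-4.87398211e-04, -2.65286158e-01,  9.64169600e-01,
        -1.42644892e-01],
       [ 0.00000000e+00,  0.00000000e+00,  0.00000000e+00,
         1.00000000e+00]])}
```

View pics/top0.png

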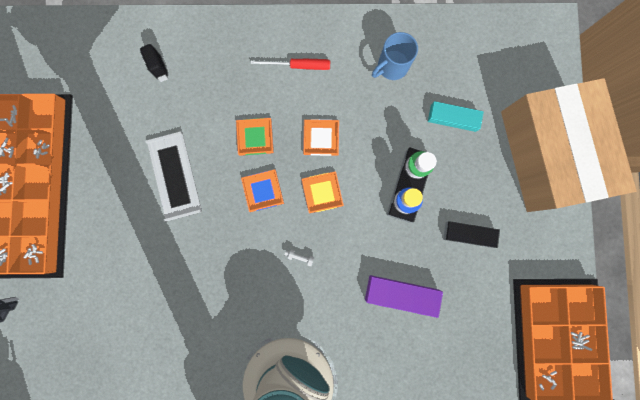

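View pics/scene0.png

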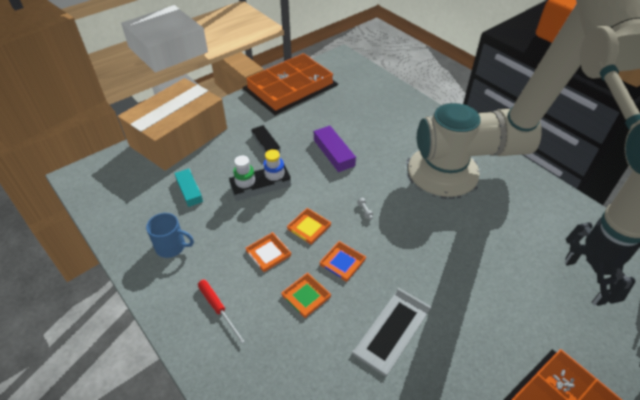

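Candidates for the case, as top-view pixels: black bar under the tins (412,185), smaller black bar (472,234), purple (403,296), turquoise (456,116). I choose the black one at (412,185): it is the larger black one and it carries the tins. White stands on green (424,163) and yellow on blue (409,200). Bins: green (255,137), white (320,138), blue (263,190), yellow (322,192). Plate at (174,174).

```bash
cat > h.py <<'E'
from rig import manip
import numpy as np, cv2
from scipy.spatial.transform import Rotation as R
def cam(n,st=None):
    c=manip.camera_info(n); f=200/np.tan(np.radians(c['fov_y']/2))
    if n!='wrist':
        r=cv2.Rodrigues(c['rvec'])[0].T; o=-r@c['tvec']
    else:
        q=st['ee_rot']; T=np.eye(4); T[:3,:3]=R.from_quat([q[1],q[2],q[3],q[0]]).as_matrix(); T[:3,3]=st['position']
        M=T@c['hand_eye']; r=M[:3,:3]; o=M[:3,3]
    return f,c['cx'],c['cy'],r,o
def ray(C,px,z):
    f,cx,cy,r,o=C; p=np.atleast_2d(np.asarray(px,float))
    d=np.c_[(p[:,0]-cx)/f,(p[:,1]-cy)/f,np.ones(len(p))]@r.T
    return o+d*((z-o[2])/d[:,2])[:,None]
HSV={'blue':((105,120,40),(125,255,255)),'green':((45,90,40),(75,255,255)),'yellow':((22,120,100),(34,255,255)),'white':((0,0,225),(180,30,255)),'black':((0,0,0),(180,255,55)),'orange':((5,150,60),(18,255,255))}
def blobs(img,col,amin=60):
    hsv=cv2.cvtColor(img,cv2.COLOR_RGB2HSV); m=cv2.inRange(hsv,*[np.array(v) for v in HSV[col]])
    cs=cv2.findContours(m,cv2.RETR_EXTERNAL,cv2.CHAIN_APPROX_NONE)[0]
    return sorted([c[:,0,:] for c in cs if cv2.contourArea(c)>amin],key=lambda c:-cv2.contourArea(c))
def rect(C,c,z):
    P=ray(C,c,z)[:,:2]; b=cv2.minAreaRect((P*1000).astype(np.float32)); bx=cv2.boxPoints(b)
    e=bx[1]-bx[0]; e2=bx[2]-bx[1]; e=e if np.hypot(*e)>np.hypot(*e2) else e2
    return np.round(b[0],1),np.round(sorted(b[1]),1),round(float(np.arctan2(e[1],e[0])),3)
def snap(n,name=None):
    st=manip.get_state(); im=manip.get_image(n)
    if name: cv2.imwrite('pics/'+name,im[:,:,::-1])
    return im,cam(n,st),st
E
python3 - <<'E'
from h import *
im,C,st=snap('top','t1.png'); print('cam',C[4])
for col in HSV:
    for c in blobs(im,col)[:14]:
        u=c.mean(0).round()
        if u[0]<130 or u[0]>520: continue
        print(col,u,cv2.contourArea(c),*[(z,*rect(C,c,z)) for z in (0.005,.04,.118)])
cr=cv2.resize(im[130:240,370:510],None,fx=5,fy=5,interpolation=cv2.INTER_CUBIC); cv2.imwrite('pics/crop1.png',cr[:,:,::-1])
E
```

```text
cam [ 0.34200701 -0.06685391  0.96647486]
blue [262. 191.] 339.0 (0.005, array([460. ,  60.9]), array([47.3, 47.7]), 0.243) (0.04, array([455.7,  56.3]), array([45.6, 45.9]), 0.243) (0.118, array([446.1,  45.9]), array([41.7, 42.1]), 0.243)
blue [407. 201.] 157.0 (0.005, array([ 432.4, -296.6]), array([52.9, 63. ]), 0.652) (0.04, array([ 429.1, -288.3]), array([51. , 60.7]), 0.652) (0.118, array([ 421.8, -269.6]), array([46.7, 55.6]), 0.652)
green [254. 137.] 333.0 (0.005, array([595.8,  81.1]), array([47.4, 48.5]), 0.011) (0.04, array([586.6,  75.8]), array([45.7, 46.7]), 0.011) (0.118, array([566. ,  63.7]), array([41.8, 42.8]), 0.011)
green [418. 165.] 175.5 (0.005, array([ 522.9, -326.3]), array([50.6, 64.7]), 0.432) (0.04, array([ 516.3, -316.8]), array([48.7, 62.3]), 0.432) (0.118, array([ 501.6, -295.8]), array([44.6, 57.1]), 0.432)
yellow [322. 192.] 377.5 (0.005, array([455.4, -86.2]), array([50. , 50.5]), 0.213) (0.04, array([451.3, -85.5]), array([48.2, 48.7]), 0.213) (0.118, array([442.1, -83.9]), array([44.2, 44.6]), 0.213)
yellow [413. 197.] 238.5 (0.005, array([ 443.4,
[... 1704 characters left out ...]
85.2]), array([82.1, 83.9]), 0.211) (0.118, array([442.9, -83.7]), array([75.2, 76.8]), 0.211)
orange [262. 190.] 1131.0 (0.005, array([460.9,  61.6]), array([85.5, 86.8]), 0.241) (0.04, array([456.5,  57. ]), array([82.4, 83.6]), 0.241) (0.118, array([446.9,  46.5]), array([75.4, 76.6]), 0.241)
orange [254. 136.] 1115.5 (0.005, array([597.3,  82. ]), array([86. , 87.9]), 0.07) (0.04, array([588. ,  76.6]), array([82.9, 84.7]), 0.07) (0.118, array([567.3,  64.5]), array([75.9, 77.6]), 0.07)
orange [321. 137.] 1090.5 (0.005, array([594. , -84.8]), array([85.1, 86.5]), -0.005) (0.04, array([584.8, -84.2]), array([82. , 83.4]), -0.005) (0.118, array([564.4, -82.7]), array([75.1, 76.4]), -0.005)
```

View pics/crop1.png

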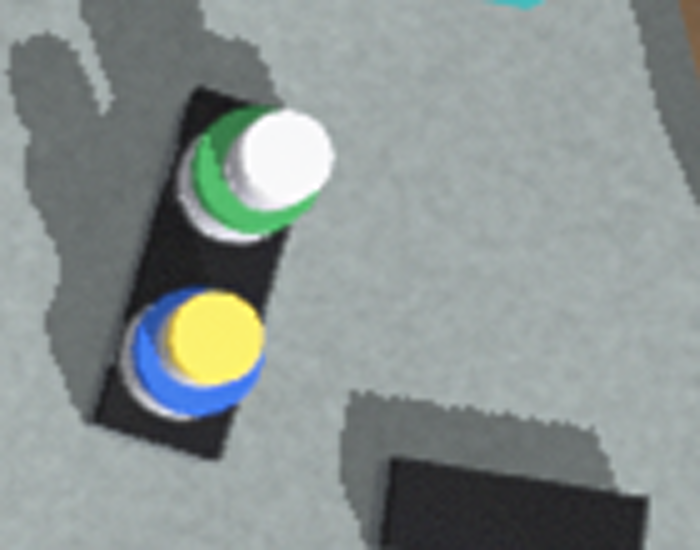

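The crop confirms the long black case under the tins, with its lid about 61 mm wide at z=0.04. The other black bar is smaller, about 43×121 mm. Next I move over the bins, aligning the jaws across the case (+0.14 rad).

>>> carry_out:
  moves: [100, 1.4, -4.7, 0.5, 0.014, 100, 1.4, -4.7, 0.5, 0.014, 100, 1.4, -4.7, 0.5, 0.014, 100, 1.4, -4.7, 0.5, 0.014, 100, 1.4, -4.7, 0.5, 0.014, 100, 1.4, -4.7, 0.5, 0.014, 100, 1.4, -4.7, 0.5, 0.014, 100, 1.4, -4.7, 0.5, 0.014, 100, 1.4, -4.7, 0.5, 0.014, 100, 1.4, -4.7, 0.5, 0.014]
  squeeze: 40

```text
clock: 1.2
position: [0.3915, 0.0452, 0.2817]
ee_rot: [0.0, 0.155, 0.988, 0.0]
contact_force: [0.8, 0.5, -0.6]
width: 0.0854
```

```bash
python3 - <<'E'
from h import *
im,C,st=snap('wrist','w1.png'); print(st['position'],st['ee_rot'],C[4])
for col in ('blue','green','yellow','white','orange','black'):
    for c in blobs(im,col,300)[:6]:
        print(col,c.mean(0).round(),cv2.contourArea(c),*[(z,*rect(C,c,z)) for z in (0.004,.014,.04,.118)])
E
```

```text
[0.39154887 0.04522629 0.28169466] [4.34007147e-04 1.55459823e-01 9.87842096e-01 2.20152111e-04] [0.32779121 0.06453737 0.4242756 ]
blue [343. 208.] 985.0 (0.004, array([461.5,  61.8]), array([49.2, 49.4]), 0.244) (0.014, array([458.3,  61.8]), array([48. , 48.2]), 0.244) (0.04, array([450.,  62.]), array([45. , 45.1]), 0.244) (0.118, array([425.2,  62.5]), array([35.8, 36. ]), 0.244)
blue [ 95. 273.] 741.0 (0.004, array([ 445.6, -346.7]), array([64.1, 72.8]), 0.577) (0.014, array([ 442.8, -336.9]), array([62.6, 71.1]), 0.577) (0.04, array([ 435.5, -311.5]), array([58.6, 66.6]), 0.577) (0.118, array([ 413.6, -235.1]), array([46.7, 53. ]), 0.577)
green [379. 281.] 785.0 (0.004, array([597.1,  81.9]), array([49.2, 49.4]), 0.068) (0.014, array([590.7,  81.5]), array([48. , 48.2]), 0.068) (0.04, array([574.1,  80.4]), array([45. , 45.2]), 0.068) (0.118, array([524.1,  77.2]), array([35.9, 36. ]), 0.068)
yellow [250. 233.] 971.0 (0.004, array([456.6, -85.4]), array([50.7, 50.9]), 0.209) (0.014, array([453.5, -81.9]), array([49.5, 49.7]), 0.209) (0.04, array([445.6, -72.6]), array([46.4, 4
[... 1760 characters left out ...]
 -30.1]), array([ 311.8, 1139.5]), 1.258) (0.04, array([618.8, -24.1]), array([ 292. , 1067.3]), 1.258) (0.118, array([559.7,  -6.1]), array([232.7, 850.6]), 1.258)
black [493. 185.] 3209.5 (0.004, array([498.1, 281.3]), array([ 49.3, 148.4]), 0.261) (0.014, array([494. , 276.2]), array([ 48.1, 144.9]), 0.261) (0.04, array([483.5, 262.7]), array([ 45.1, 135.7]), 0.261) (0.118, array([451.9, 222.5]), array([ 35.9, 108.2]), 0.261)
black [ 18. 242.] 1056.5 (0.004, array([ 358.2, -434.9]), array([48.3, 70.5]), 1.408) (0.014, array([ 357.5, -423. ]), array([47.1, 68.8]), 1.408) (0.04, array([ 355.6, -392.1]), array([44.1, 64.4]), 1.408) (0.118, array([ 350. , -299.4]), array([35.2, 51.4]), 1.408)
```

View pics/w1.png

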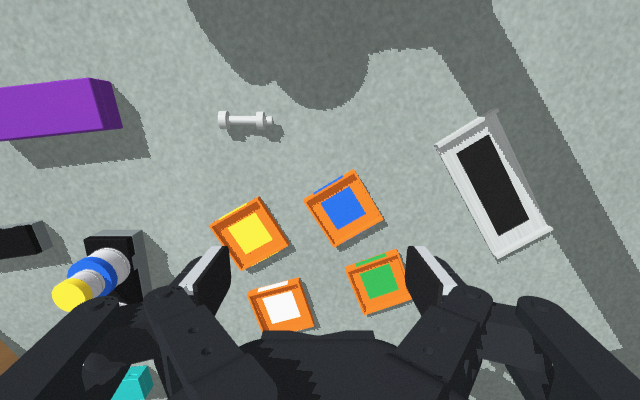

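Bin cards in wrist pixels: yellow (250,233), blue (343,208), white (281,307), green (379,281). Plate strip at (493,185); its position matches the top camera to about 1.5 mm. Now over the stack.

>>> carry_out:
  moves: [100, 0.3, -4.0, 0, 0, 100, 0.3, -4.0, 0, 0, 100, 0.3, -4.0, 0, 0, 100, 0.3, -4.0, 0, 0, 100, 0.3, -4.0, 0, 0, 100, 0.3, -4.0, 0, 0, 100, 0.3, -4.0, 0, 0, 100, 0.3, -4.0, 0, 0, 100, 0, 0, 0, 0, 100, 0, 0, 0, 0]

```text
clock: 2.25
position: [0.4154, -0.2731, 0.2807]
ee_rot: [-0.001, 0.157, 0.988, 0.001]
contact_force: [0.1, 0.6, -0.1]
width: 0.0853
```

```bash
python3 - <<'E'
from h import *
im,C,st=snap('wrist','w2.png'); print(st['position'],st['ee_rot'],C[4])
for col,z in (('blue',.082),('green',.082),('yellow',.118),('white',.118),('black',.04)):
    for c in blobs(im,col,300)[:4]:
        print(col,c.mean(0).round(),cv2.contourArea(c),z,*rect(C,c,z))
E
```

```text
[ 0.41539257 -0.27308538  0.28067695] [-6.40185724e-04  1.56647215e-01  9.87654120e-01  7.60849320e-04] [ 0.35195252 -0.25382255  0.42342389]
blue [558. 125.] 1259.0 0.082 [440.9   3.4] [40.3 40.5] -1.327
blue [314. 185.] 655.0 0.082 [ 423.6 -280.9] [48.7 57.4] 1.433
green [581. 209.] 995.5 0.082 [551.3  19.9] [40.2 40.7] -1.502
green [314. 252.] 604.0 0.082 [ 505.3 -307.1] [49.3 57.1] 1.068
yellow [453. 154.] 1226.5 0.118 [ 428.  -130.9] [37.  37.2] 0.212
yellow [316. 199.] 1015.0 0.118 [ 430.5 -280.5] [38.5 40.9] -0.106
white [ 18. 320.] 1662.5 0.118 [ 462.6 -674.1] [50.  77.5] 0.2
white [309. 266.] 931.5 0.118 [ 505.5 -314.4] [38.4 49.9] 0.209
white [471. 239.] 900.5 0.118 [ 528.1 -129.4] [36. 36.] 1.546
black [315. 347.] 47112.5 0.04 [ 648.  -343.9] [ 275.5 1062.1] 1.255
black [184. 164.] 2875.0 0.04 [ 351.1 -436.2] [ 43.1 120.6] 1.407
black [47. 81.] 2508.5 0.04 [ 187.7 -583.5] [130.5 131.2] 0.001
black [315. 224.] 731.0 0.04 [ 484.3 -301.1] [61.  73.6] -0.337
```

View pics/w2.png

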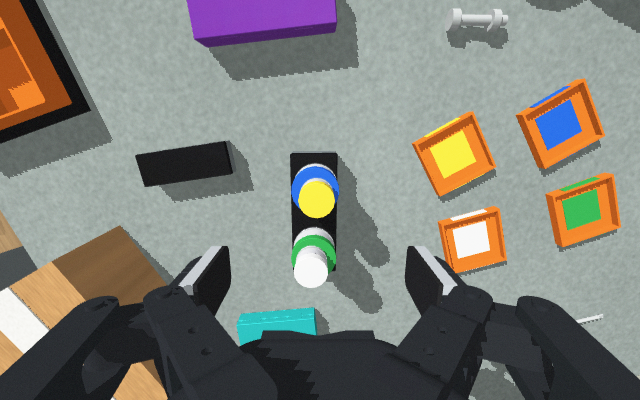

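Yellow lid (316,199) gives (430.5,-280.5), and the top view gives (431.5,-279.6): these agree. The yellow tin is at (431,-280) mm; descend and grip.

>>> carry_out:
  moves: [100, 0.4, -0.2, -3.2, 0, 100, 0.4, -0.2, -3.2, 0, 100, 0.4, -0.2, -3.2, 0, 100, 0.3, -0.1, -3.2, 0, 100, 0, 0, -3.1, 0, 100, 0, 0, -3.0, 0, 100, 0, 0, 0, 0, 40, 0, 0, 0, 0, 30, 0, 0, 0, 0, 30, 0, 0, 0, 0]
  squeeze: 40

```text
clock: 3.3
position: [0.4317, -0.2805, 0.0942]
ee_rot: [0.002, 0.156, 0.988, -0.001]
contact_force: [0.8, -0.5, 0.7]
width: 0.0439
```

>>> carry_out:
  moves: [30, 0, 0, 0, 0, 30, 0, 0, 0, 0, 30, 0, 0, 0, 0, 30, 0, 0, 0, 0, 30, 0, 0, 1, 0, 30, 0, 0, 2, 0, 30, 0, 0, 2, 0, 30, 0, 0, 2, 0, 30, 0, 0, 1, 0, 30, 0, 0, 0, 0]

```text
clock: 4.3
position: [0.4313, -0.2807, 0.1742]
ee_rot: [0.002, 0.156, 0.988, -0.001]
contact_force: [-0.2, 0.0, -1.7]
width: 0.0378
```

>>> carry_out:
  moves: [30, 0.3, 2.0, 0, 0, 30, 0.5, 4.0, 0, 0, 30, 0.5, 4.0, 0, 0, 30, 0.5, 4.0, 0, 0, 30, 0.5, 3.5, 0, 0, 30, 0.2, 2.0, -2, 0, 30, 0, 0, -4, 0, 30, 0, 0, -4, 0, 30, 0, 0, -3, 0, 30, 0, 0, -1.5, 0]

```text
clock: 5.3
position: [0.4527, -0.0838, 0.0241]
ee_rot: [-0.003, 0.156, 0.988, 0.001]
contact_force: [0.4, 0.4, -0.7]
width: 0.0373
```

```bash
python3 - <<'E'
from h import *
im,C,st=snap('wrist','w3.png'); print(st['position'],st['contact_force'],st['width'])
E
```

```text
[ 0.45265754 -0.0838234   0.02406327] [ 0.35935579  0.43057583 -0.6683398 ] 0.03734481262585966
```

View pics/w3.png

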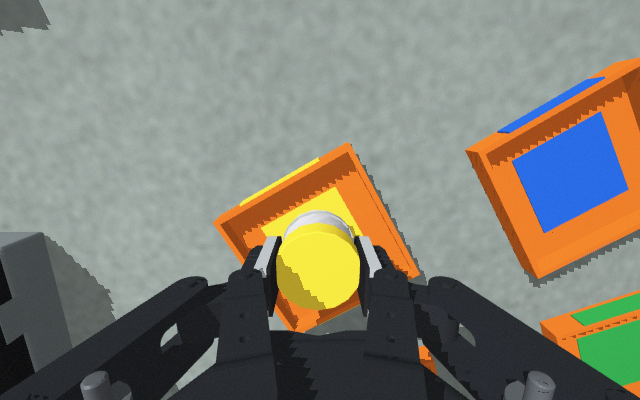

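Tin held over the yellow bin (lid at (318,270)). The pose differs a few mm from the command, so I let it settle.

>>> carry_out:
  moves: [30, 0, 0, 0, 0, 30, 0, 0, 0, 0, 30, 0, 0, 0, 0, 30, 0, 0, 0, 0, 30, 0, 0, 0, 0, 30, 0, 0, 0, 0, 30, 0, 0, 0, 0, 30, 0, 0, 0, 0, 30, 0, 0, 0, 0, 30, 0, 0, 0, 0]

```text
clock: 6.35
position: [0.4556, -0.0849, 0.0273]
ee_rot: [-0.0, 0.156, 0.988, 0.0]
contact_force: [0.4, -0.9, -1.0]
width: 0.0377
```

>>> carry_out:
  moves: [30, 0, 0, -0.6, 0, 30, 0, 0, -0.3, 0, 30, 0, 0, -0.2, 0, 30, 0, 0, -0.1, 0, 30, 0, 0, 0, 0, 30, 0, 0, 0, 0, 30, 0, 0, 0, 0, 30, 0, 0, 0, 0, 30, 0, 0, 0, 0, 30, 0, 0, 0, 0]

```text
clock: 7.35
position: [0.4552, -0.0847, 0.0162]
ee_rot: [-0.0, 0.156, 0.988, 0.0]
contact_force: [-3.0, 0.9, 10.5]
width: 0.0373
```

>>> carry_out:
  moves: [45, 0, 0, 0.1, 0, 50, 0, 0, 0, 0, 55, 0, 0, 0, 0, 62, 0, 0, 0, 0, 62, 0, 0, 0, 0, 62, 0, 0, 1, 0, 62, 0, 0, 3, 0, 62, 0, 0, 4, 0, 62, 0, 0, 4, 0, 100, 0, 0, 4, 0]

```text
clock: 8.35
position: [0.4552, -0.0848, 0.1786]
ee_rot: [0.0, 0.156, 0.988, -0.0]
contact_force: [0.8, -0.1, -1.0]
width: 0.0662
```

```bash
python3 - <<'E'
from h import *
im,C,st=snap('top','t4.png'); print(st['position'],st['contact_force'],st['width'])
for col,zz in (('yellow',(.005,.04)),('white',(.118,)),('blue',(.082,)),('green',(.082,))):
  for c in blobs(im,col)[:3]:
    u=c.mean(0).round()
    if 130<u[0]<520: print(col,u,[rect(C,c,z) for z in zz])
E
```

```text
[ 0.45524047 -0.08480533  0.17862815] [ 0.84792072 -0.10178134 -1.00893017] 0.06622420444418149
yellow [322. 197.] [(array([449. , -87.5]), array([37.8, 50.2]), -1.378), (array([445.1, -86.8]), array([36.5, 48.4]), -1.378)]
white [327. 146.] [(array([543.9, -95.3]), array([ 90.6, 164.1]), 1.251)]
white [320. 345.] [(array([120.8, -77.2]), array([32.2, 80.6]), -0.395)]
blue [409. 199.] [(array([ 428.4, -281.8]), array([57.9, 59.2]), -0.604)]
green [254. 137.] [(array([575.5,  69.3]), array([43.6, 44.6]), 0.011)]
green [418. 165.] [(array([ 508.3, -305.5]), array([46.5, 59.4]), 0.432)]
```

>>> carry_out:
  moves: [100, 0.5, -2.0, 1, 0, 100, 0.8, -4.0, 1, 0, 100, 0.9, -4.0, 1, 0, 100, 0.9, -4.0, 1, 0, 100, 0.9, -4.0, 0, 0, 100, 0.9, -3.5, 0, 0, 100, 0.5, -1.4, 0, 0, 100, 0, 0, 0, 0, 100, 0, 0, 0, 0, 100, 0, 0, 0, 0]

```text
clock: 9.4
position: [0.5091, -0.312, 0.2164]
ee_rot: [-0.0, 0.155, 0.988, 0.001]
contact_force: [0.4, -0.5, -0.4]
width: 0.0853
```

```bash
python3 - <<'E'
from h import *
im,C,st=snap('wrist','w5.png'); print(st['position'],st['contact_force'],st['width'])
hsv=cv2.cvtColor(im,cv2.COLOR_RGB2HSV)
for col,z in (('blue',.082),('green',.082),('white',.118),('yellow',.04)):
  for c in blobs(im,col,300)[:4]: print(col,c.mean(0).round(),rect(C,c,z))
E
```

```text
[ 0.50908364 -0.31200808  0.21643528] [ 0.44429408 -0.50666102 -0.36964748] 0.08533539419794788
blue [323.  97.] (array([ 429. , -281.8]), array([57.3, 58. ]), -0.075)
blue [625.  32.] (array([458.7, -20.3]), array([29.8, 38.7]), 0.243)
green [321. 186.] (array([ 507.7, -308.1]), array([48.7, 57.2]), 0.992)
white [317. 200.] (array([ 508.7, -312.8]), array([38.5, 42.4]), -0.311)
white [515. 184.] (array([ 546.2, -150.5]), array([33.7, 33.7]), -0.024)
white [  7. 346.] (array([ 562.4, -644.4]), array([27.5, 70. ]), -0.589)
yellow [502.  67.] (array([453.4, -97.7]), array([46. , 62.3]), -1.362)
```

View pics/w5.png

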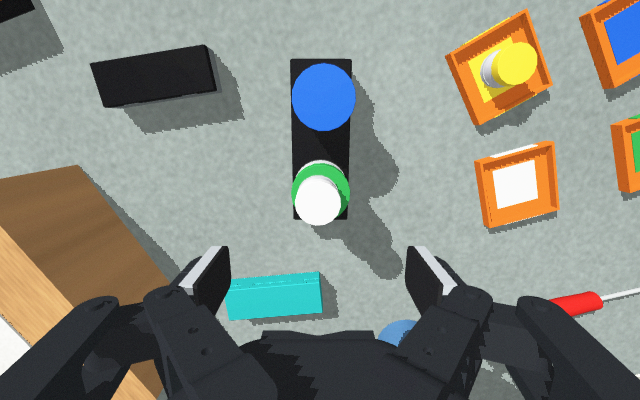

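Blue lid (323,97) is clear now, white lid (317,200) is under the gripper, and yellow stands in its bin (510,66). Descend on white.

>>> carry_out:
  moves: [100, 0, 0, -2, 0, 100, 0, 0, -4, 0, 100, 0, 0, -3.5, 0, 100, 0, 0, -2, 0, 100, 0, 0, -0.7, 0, 100, 0, 0, 0, 0, 60, 0, 0, 0, 0, 45, 0, 0, 0, 0, 30, 0, 0, 0, 0, 30, 0, 0, 0, 0]

```text
clock: 10.45
position: [0.5104, -0.3138, 0.0958]
ee_rot: [0.001, 0.156, 0.988, 0.0]
contact_force: [0.4, 2.2, 4.7]
width: 0.0374
```

>>> carry_out:
  moves: [30, 0, 0, 0, 0, 30, 0, 0, 0, 0, 30, 0, 0, 0, 0, 30, 0, 0, 0, 0, 30, 0, 0, 1, 0, 30, 0, 0, 2, 0, 30, 0, 0, 2, 0, 30, 0, 0, 2, 0, 30, 0, 0, 1, 0, 30, 0, 0, 0, 0]

```text
clock: 11.45
position: [0.5102, -0.3147, 0.176]
ee_rot: [0.001, 0.156, 0.988, -0.001]
contact_force: [0.4, -0.4, -1.9]
width: 0.0373
```

>>> carry_out:
  moves: [30, 0.7, 2.0, 0, 0, 30, 1.3, 4.0, 0, 0, 30, 1.4, 4.0, 0, 0, 30, 1.4, 4.0, 0, 0, 30, 1.5, 4.0, 0, 0, 30, 1.5, 3.5, 0, 0, 30, 0.5, 1.5, -1, 0, 30, 0, 0, -3, 0, 30, 0, 0, -4, 0, 30, 0, 0, -3, 0]

```text
clock: 12.45
position: [0.5905, -0.0838, 0.061]
ee_rot: [-0.002, 0.155, 0.988, -0.0]
contact_force: [0.0, -0.9, -2.7]
width: 0.0376
```

>>> carry_out:
  moves: [30, 0, 0, -2, 0, 30, 0, 0, -1.5, 0, 30, 0, 0, -0.4, 0, 30, 0, 0, -0.2, 0, 30, 0, 0, -0.1, 0, 30, 0, 0, -0.1, 0, 30, 0, 0, -0.1, 0, 30, 0, 0, -0.1, 0, 30, 0, 0, 0, 0, 30, 0, 0, 0, 0]

```text
clock: 13.45
position: [0.5926, -0.0839, 0.0195]
ee_rot: [0.0, 0.156, 0.988, 0.0]
contact_force: [0.2, -0.2, -1.7]
width: 0.0375
```

>>> carry_out:
  moves: [30, 0, 0, -0.1, 0, 30, 0, 0, -0.1, 0, 30, 0, 0, 0, 0, 30, 0, 0, 0, 0, 30, 0, 0, 0, 0, 30, 0, 0, 0, 0, 30, 0, 0, 0, 0, 30, 0, 0, 0, 0, 30, 0, 0, 0, 0, 30, 0, 0, 0, 0]

```text
clock: 14.45
position: [0.5928, -0.0839, 0.0178]
ee_rot: [0.0, 0.156, 0.988, 0.0]
contact_force: [-1.4, 0.9, 5.3]
width: 0.0373
```

>>> carry_out:
  moves: [45, 0, 0, 0, 0, 50, 0, 0, 0, 0, 55, 0, 0, 0, 0, 62, 0, 0, 0, 0, 62, 0, 0, 0, 0, 62, 0, 0, 1, 0, 62, 0, 0, 3, 0, 62, 0, 0, 4, 0, 62, 0, 0, 4, 0, 100, -1, -1, 2, 0]

```text
clock: 15.45
position: [0.5854, -0.0937, 0.162]
ee_rot: [0.004, 0.155, 0.988, -0.0]
contact_force: [0.2, -0.9, 0.8]
width: 0.0658
```

>>> carry_out:
  moves: [100, -2.0, -2.5, 0, 0, 100, -2.5, -3.5, 0, 0, 100, -2.5, -3.5, 0, 0, 100, -2.5, -3.5, 0, 0, 100, -2.5, -3.0, 0, 0, 100, -2.0, -1.5, 0, 0, 100, -1.0, -0.5, 0, 0, 100, -0.4, -0.7, 0, 0, 100, 0, 0, 0, 0, 100, 0, 0, 0, 0]

```text
clock: 16.45
position: [0.4295, -0.2805, 0.1575]
ee_rot: [0.0, 0.155, 0.988, 0.0]
contact_force: [0.2, 0.6, 0.4]
width: 0.0854
```

```bash
python3 - <<'E'
from h import *
im,C,st=snap('wrist','w6.png'); print(st['position'],st['contact_force'],st['width'])
for col,z in (('blue',.082),('green',.082)):
  for c in blobs(im,col,300)[:2]: print(col,c.mean(0).round(),rect(C,c,z))
for c in blobs(im,'black',300)[:5]: print('black',c.mean(0).round(),rect(C,c,.04))
im,C,st=snap('top','t6.png')
for col,z in (('blue',.082),('green',.082),('white',.04),('yellow',.04)):
  for c in blobs(im,col,100)[:2]: print(col,c.mean(0).round(),rect(C,c,z))
E
```

```text
[ 0.4294571  -0.28045239  0.15749115] [0.20998399 0.57553974 0.35411446] 0.08544021069961451
blue [317. 206.] (array([ 428.3, -281.1]), array([56.9, 58.3]), -0.312)
green [315. 303.] (array([ 509.6, -310.3]), array([56.7, 62.8]), -0.312)
black [310. 342.] (array([ 567.4, -322.7]), array([187.5, 722.3]), 1.258)
black [128. 165.] (array([ 351.8, -433.7]), array([ 42.2, 119.9]), 1.407)
black [316. 254.] (array([ 487.3, -302.5]), array([64.3, 67.2]), -0.375)
black [313. 165.] (array([ 408.7, -277.2]), array([39.8, 61.1]), 1.259)
blue [262. 191.] (array([450.6,  50.7]), array([43.5, 43.8]), 0.243)
blue [403. 199.] (array([ 429.5, -266.4]), array([30.1, 39. ]), -0.661)
green [420. 162.] (array([ 515.3, -308.6]), array([50.1, 59.9]), -0.936)
green [254. 137.] (array([575.5,  69.3]), array([43.6, 44.6]), 0.011)
white [581. 142.] (array([ 570.2, -709.5]), array([ 54.8, 285.8]), 0.201)
white [510. 169.] (array([ 511.8, -534.2]), array([ 88.1, 169.1]), 0.798)
yellow [322. 192.] (array([450.7, -85.7]), array([47.9, 48.6]), -1.35)
```

>>> carry_out:
  moves: [100, 0, 0, -2, 0, 100, 0, 0, -3, 0, 100, 0, 0, -3, 0, 100, 0, 0, -1.8, 0, 100, 0, 0, -0.7, 0, 100, 0, 0, 0, 0, 80, 0, 0, 0, 0, 65, 0, 0, 0, 0, 50, 0, 0, 0, 0, 50, 0, 0, 0, 0]
  squeeze: 50

```text
clock: 17.55
position: [0.4296, -0.2813, 0.0539]
ee_rot: [0.001, 0.156, 0.988, -0.0]
contact_force: [-0.3, 1.4, 6.7]
width: 0.0555
```

>>> carry_out:
  moves: [50, 0, 0, 0, 0, 50, 0, 0, 0, 0, 50, 0, 0, 0, 0, 50, 0, 0, 0, 0, 50, 0, 0, 1, 0, 50, 0, 0, 2, 0, 50, 0, 0, 2, 0, 50, 0, 0, 2, 0, 50, 0, 0, 1, 0, 50, 0, 0, 0, 0]

```text
clock: 18.55
position: [0.4292, -0.2816, 0.1339]
ee_rot: [0.001, 0.156, 0.988, -0.001]
contact_force: [-0.3, 0.0, -3.0]
width: 0.0554
```

>>> carry_out:
  moves: [50, 0.3, 2, 0, 0, 50, 0.4, 4, 0, 0, 50, 0.4, 4.5, 0, 0, 50, 0.4, 4.5, 0, 0, 50, 0.4, 4.5, 0, 0, 50, 0.4, 4.5, 0, 0, 50, 0.4, 4.5, 0, 0, 50, 0.3, 3.5, 0, 0, 50, 0.2, 2.2, 0, 0, 50, 0, 0, -2, 0]

```text
clock: 19.55
position: [0.4621, 0.0639, 0.1131]
ee_rot: [0.002, 0.154, 0.988, 0.001]
contact_force: [0.2, -0.7, -3.5]
width: 0.0554
```

>>> carry_out:
  moves: [50, 0, 0, -3, 0, 50, 0, 0, -3, 0, 50, 0, 0, -2, 0, 50, 0, 0, -0.8, 0, 50, 0, 0, -0.3, 0, 50, 0, 0, -0.1, 0, 50, 0, 0, -0.1, 0, 50, 0, 0, -0.1, 0, 50, 0, 0, 0, 0, 50, 0, 0, 0, 0]

```text
clock: 20.55
position: [0.4609, 0.0611, 0.0188]
ee_rot: [0.001, 0.156, 0.988, 0.0]
contact_force: [0.3, 0.3, -2.6]
width: 0.0557
```

>>> carry_out:
  moves: [50, 0, 0, -0.1, 0, 50, 0, 0, -0.1, 0, 50, 0, 0, 0, 0, 50, 0, 0, 0, 0, 50, 0, 0, 0, 0, 50, 0, 0, 0, 0, 50, 0, 0, 0, 0, 50, 0, 0, 0, 0, 50, 0, 0, 0, 0, 50, 0, 0, 0, 0]

```text
clock: 21.55
position: [0.4609, 0.0611, 0.0179]
ee_rot: [0.001, 0.156, 0.988, 0.0]
contact_force: [-2.9, -0.6, 11.6]
width: 0.0554
```

```bash
python3 - <<'E'
from h import *
im,C,st=snap('wrist','w7.png'); print(st['position'],st['contact_force'],st['width'])
E
```

```text
[0.46089409 0.06112541 0.01786037] [-2.88791451 -0.62409492 11.61463739] 0.055441346781079655
```

View pics/w7.png

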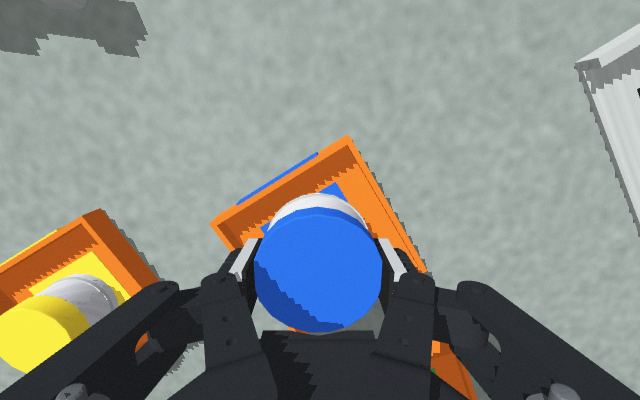

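Blue tin (318,270) rests on its bin floor (11.6 N reaction), and the fingers are clear of the rim. Release, then go back for green.

>>> carry_out:
  moves: [66, 0, 0, 0.1, 0, 70, 0, 0, 0, 0, 76, 0, 0, 0, 0, 82, 0, 0, 0, 0, 85, 0, 0, 0, 0, 85, 0, 0, 1, 0, 85, 0, 0, 3, 0, 85, 0, 0, 4, 0, 85, 0, 0, 4, 0, 100, 0, -2, 2, 0]

```text
clock: 22.6
position: [0.4623, 0.0422, 0.1614]
ee_rot: [0.003, 0.155, 0.988, 0.001]
contact_force: [0.6, -0.4, -0.5]
width: 0.0845
```

>>> carry_out:
  moves: [100, 0.5, -4, 0, 0, 100, 0.5, -4.5, 0, 0, 100, 0.5, -4.5, 0, 0, 100, 0.5, -4.5, 0, 0, 100, 0.5, -4.5, 0, 0, 100, 0.5, -4.5, 0, 0, 100, 0.5, -4.5, 0, 0, 100, 0.5, -3, 0, 0, 100, 0.5, -1, 0, 0, 100, 0, 0, 0, 0]

```text
clock: 23.6
position: [0.506, -0.3101, 0.1574]
ee_rot: [0.0, 0.157, 0.988, 0.0]
contact_force: [-0.2, 0.9, -0.5]
width: 0.0856
```

```bash
python3 - <<'E'
from h import *
im,C,st=snap('wrist','w8.png'); print(st['position'],st['contact_force'],st['width'])
for col,z in (('green',.082),):
  for c in blobs(im,col,300)[:2]: print(col,c.mean(0).round(),rect(C,c,z))
for c in blobs(im,'black',300)[:5]: print('black',c.mean(0).round(),rect(C,c,.04))
E
```

```text
[ 0.50597293 -0.31007678  0.15744358] [-0.23000502  0.90311    -0.54995753] 0.0855593927588062
green [320. 214.] (array([ 511.6, -310.5]), array([57.8, 58.5]), -0.782)
black [320. 122.] (array([ 450. , -290.7]), array([ 61.2, 124.2]), -0.312)
black [117.  71.] (array([ 356. , -435.6]), array([ 43.5, 119.4]), 1.407)
black [357. 349.] (array([ 648.8, -337.3]), array([187.4, 326.7]), 1.256)
black [113. 361.] (array([ 595.2, -590.7]), array([132.6, 176.4]), 1.256)
black [553. 360.] (array([ 762.2, -134.5]), array([ 47.6, 172.1]), 0.415)
```

>>> carry_out:
  moves: [100, 0.55, -0.15, -2, 0, 100, 0, 0, -3, 0, 100, 0, 0, -3, 0, 100, 0, 0, -1.8, 0, 100, 0, 0, -0.7, 0, 100, 0, 0, 0, 0, 80, 0, 0, 0, 0, 65, 0, 0, 0, 0, 50, 0, 0, 0, 0, 50, 0, 0, 0, 0]
  squeeze: 50

```text
clock: 24.65
position: [0.512, -0.3104, 0.0542]
ee_rot: [0.001, 0.156, 0.988, -0.0]
contact_force: [0.5, 1.9, 6.0]
width: 0.0555
```

>>> carry_out:
  moves: [50, 0, 0, 0, 0, 50, 0, 0, 0, 0, 50, 0, 0, 0, 0, 50, 0, 0, 0, 0, 50, 0, 0, 1, 0, 50, 0, 0, 2, 0, 50, 0, 0, 2, 0, 50, 0, 0, 2, 0, 50, 0, 0, 1, 0, 50, 0, 0, 0, 0]

```text
clock: 25.65
position: [0.5118, -0.3111, 0.134]
ee_rot: [0.001, 0.156, 0.988, -0.001]
contact_force: [-0.3, 0.6, -3.5]
width: 0.0552
```

>>> carry_out:
  moves: [50, 0.4, 2, 0, 0, 50, 1, 4.5, 0, 0, 50, 1, 4.5, 0, 0, 50, 1, 4.5, 0, 0, 50, 1, 4.5, 0, 0, 50, 1, 4.5, 0, 0, 50, 1, 4.5, 0, 0, 50, 1, 4.5, 0, 0, 50, 0.7, 3.5, 0, 0, 50, 0.4, 2.2, 0, 0]

```text
clock: 26.65
position: [0.5955, 0.0846, 0.1309]
ee_rot: [-0.001, 0.155, 0.988, 0.0]
contact_force: [0.9, -0.4, -3.5]
width: 0.056
```

>>> carry_out:
  moves: [50, 0, 0, -2, 0, 50, 0, 0, -3, 0, 50, 0, 0, -3, 0, 50, 0, 0, -2, 0, 50, 0, 0, -0.8, 0, 50, 0, 0, -0.3, 0, 50, 0, 0, -0.2, 0, 50, 0, 0, -0.1, 0, 50, 0, 0, 0, 0, 50, 0, 0, 0, 0]

```text
clock: 27.65
position: [0.5966, 0.0816, 0.0192]
ee_rot: [0.001, 0.156, 0.988, 0.0]
contact_force: [0.1, 0.9, -3.0]
width: 0.0555
```

>>> carry_out:
  moves: [50, 0, 0, -0.1, 0, 50, 0, 0, -0.1, 0, 50, 0, 0, 0, 0, 50, 0, 0, 0, 0, 50, 0, 0, 0, 0, 50, 0, 0, 0, 0, 50, 0, 0, 0, 0, 50, 0, 0, 0, 0, 50, 0, 0, 0, 0, 50, 0, 0, 0, 0]

```text
clock: 28.65
position: [0.5966, 0.0816, 0.0182]
ee_rot: [0.001, 0.156, 0.988, 0.0]
contact_force: [-3.5, -0.5, 6.6]
width: 0.0558
```

>>> carry_out:
  moves: [66, 0, 0, 0.1, 0, 70, 0, 0, 0, 0, 76, 0, 0, 0, 0, 82, 0, 0, 0, 0, 85, 0, 0, 0, 0, 85, 0, 0, 1, 0, 85, 0, 0, 3, 0, 85, 0, 0, 4, 0, 85, 0, 0, 4, 0, 100, 0, -2, 2, 0]

```text
clock: 29.65
position: [0.598, 0.0633, 0.1621]
ee_rot: [0.003, 0.155, 0.988, 0.001]
contact_force: [-0.6, 0.6, 0.9]
width: 0.0846
```

>>> carry_out:
  moves: [100, -1.3, -4, 0.5, 0, 100, -1.5, -4.3, 0.5, 0, 100, -1.5, -4.3, 0.5, 0, 100, -1.5, -4.3, 0.5, 0, 100, -1.5, -4.3, 0, 0, 100, -1.5, -4.3, 0, 0, 100, -1.5, -4.3, 0, 0, 100, -1.3, -3, 0, 0, 100, -0.9, -2, 0, 0, 100, -0.2, -0.9, 0, 0]

```text
clock: 30.65
position: [0.4681, -0.2974, 0.178]
ee_rot: [0.0, 0.157, 0.988, -0.0]
contact_force: [0.9, -0.0, 0.8]
width: 0.0855
```

```bash
python3 - <<'E'
from h import *
im,C,st=snap('wrist','w9.png'); print(st['position'],st['contact_force'],st['width'])
for c in blobs(im,'black',300)[:5]: print('black',c.mean(0).round(),rect(C,c,.04))
im,C,st=snap('top','t9.png')
for c in blobs(im,'black',300)[:12]: print('black top',c.mean(0).round(),rect(C,c,.04),rect(C,c,.004))
t=cv2.resize(im[90:230,140:440],None,fx=2.6,fy=2.6,interpolation=cv2.INTER_CUBIC); cv2.imwrite('pics/t9c.png',t[:,:,::-1])
for col,z in (('blue',.046),('green',.046),('white',.04),('yellow',.04)):
  for c in blobs(im,col,100)[:3]: print(col,c.mean(0).round(),rect(C,c,z))
E
```

```text
[ 0.46811504 -0.29741592  0.17798138] [ 0.89335681 -0.04481412  0.80834543] 0.08548846592424698
black [319. 184.] (array([ 470.5, -297.2]), array([ 61.1, 168.2]), -0.311)
black [117. 358.] (array([ 570.9, -609.3]), array([135.7, 166.5]), 1.257)
black [138. 119.] (array([ 353.5, -435.4]), array([ 42.3, 119.5]), 1.407)
black [437. 336.] (array([ 669.6, -224.5]), array([138.5, 188. ]), 0.643)
black [258. 367.] (array([ 649.1, -429.9]), array([ 87.4, 155.9]), 1.046)
black top [174. 176.] (array([491.6, 267.2]), array([ 44.5, 141.3]), 0.26) (array([497.4, 280.2]), array([ 46.3, 146.8]), 0.26)
black top [ 55. 204.] (array([473.8, 591.5]), array([144. , 435.5]), -0.003) (array([479. , 617.1]), array([149.6, 452.5]), -0.003)
black top [414. 172.] (array([ 497.3, -295.4]), array([ 44.4, 212.5]), -0.654) (array([ 503.3, -304.3]), array([ 46.1, 220.8]), -0.654)
black top [520. 347.] (array([  97.9, -535.7]), array([ 22.7, 243.5]), 0.038) (array([  88.4, -553.9]), array([ 23.6, 253. ]), 0.038)
black top [154.  61.] (array([775.6, 324.2]), array([39.4, 91.6]), 0.416) (array([792.5, 339.4]), array([41. , 95.2]), 0.416)
black top [560. 281.] (array([ 238.9, -637.2]), array([ 11.5, 170.7]), 1.565) (array([ 234.9, -659.3]), array([ 11.9, 177.4]), 1.565)
blue [261. 189.] (array([458.3,  58.9]), array([54.8, 56. ]), 0.242)
green [252. 134.] (array([594.3,  79.1]), array([55.1, 58.8]), 0.326)
white [535. 130.] (array([ 610.7, -595.8]), array([ 98.6, 177.2]), 0.779)
white [584. 169.] (array([ 491.6, -701.5]), array([102.2, 135.1]), 0.208)
white [572.  98.] (array([ 670.3, -689.2]), array([54.5, 81.4]), 0.208)
yellow [322. 192.] (array([450.7, -85.7]), array([47.9, 48.4]), -1.358)
```

View pics/t9c.png

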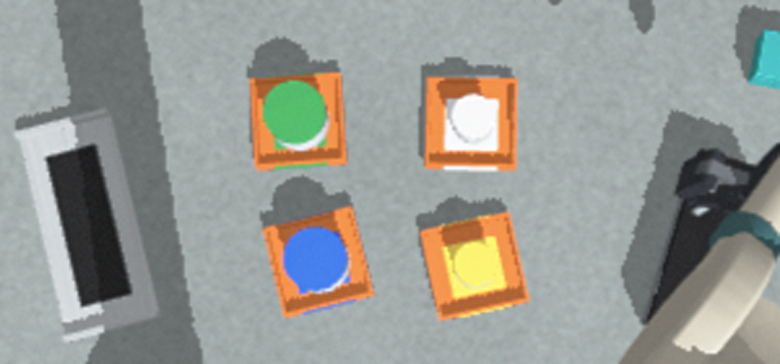

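View pics/w9.png

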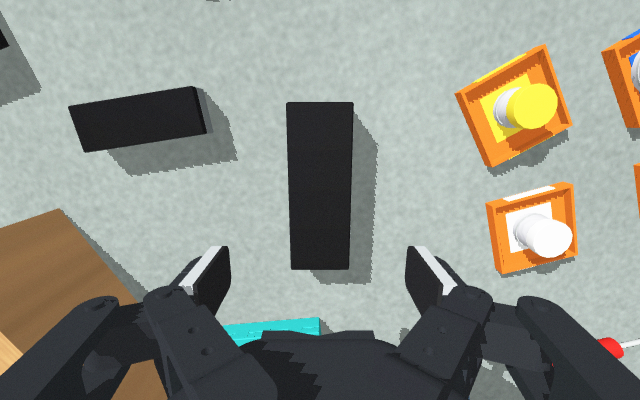

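All four tins stand in their matching bins. The case is fully visible (319,184), 61×168 mm, at (470.5,-297.2), yaw -0.311. Grip it.

>>> carry_out:
  moves: [100, 0.1, -0.15, -2, 0.003, 100, 0, 0, -4, 0, 100, 0, 0, -4, 0, 100, 0, 0, -4, 0, 100, 0, 0, -2, 0, 100, 0, 0, -0.9, 0, 100, 0, 0, 0, 0, 100, 0, 0, 0, 0, 85, 0, 0, 0, 0, 70, 0, 0, 0, 0]
  squeeze: 70

```text
clock: 31.75
position: [0.4711, -0.2972, 0.0101]
ee_rot: [0.001, 0.155, 0.988, -0.0]
contact_force: [-4.5, 3.7, 5.2]
width: 0.0609
```

>>> carry_out:
  moves: [50, 0, 0, 0, 0, 50, 0, 0, 0, 0, 50, 0, 0, 0, 0, 50, 0, 0, 0, 0, 50, 0, 0, 0, 0, 50, 0, 0, 0, 0, 50, 0, 0, 1, 0, 50, 0, 0, 2, 0, 50, 0, 0, 2, 0, 50, 0, 0, 1, 0]

```text
clock: 32.75
position: [0.4705, -0.2975, 0.0702]
ee_rot: [0.001, 0.154, 0.988, -0.001]
contact_force: [0.7, 0.6, -4.7]
width: 0.0606
```

>>> carry_out:
  moves: [50, 0, 0, 2, 0, 50, 0, 0.5, 3, 0, 50, 0, 2, 3, 0, 50, 0.1, 3.5, 0, 0.03, 50, 0.1, 4.5, 0, 0.05, 50, 0.1, 4.5, 0, 0.05, 50, 0.1, 4.5, 0, 0.05, 50, 0.1, 4.5, 0, 0.05, 50, 0.1, 4.5, 0, 0.05, 50, 0.1, 4, 0, 0.05]

```text
clock: 33.75
position: [0.476, 0.0301, 0.1483]
ee_rot: [-0.0, -0.011, 1.0, 0.0]
contact_force: [0.7, 0.1, -4.8]
width: 0.0606
```

>>> carry_out:
  moves: [50, 0.2, 4, 0, 0.05, 50, 0.2, 4, 0, 0.05, 50, 0.2, 3.5, 0, 0.05, 50, 0.2, 3, 0, 0.05, 50, 0.2, 2, 0, 0.04, 50, 0, 1, 0, 0, 50, 0, 0, 0, 0, 50, 0, 0, 0, 0, 50, 0, 0, 0, 0, 50, 0, 0, 0, 0]

```text
clock: 34.75
position: [0.487, 0.202, 0.1483]
ee_rot: [-0.0, -0.129, 0.992, -0.0]
contact_force: [0.3, 0.2, -4.3]
width: 0.0607
```

```bash
python3 - <<'E'
from h import *
im,C,st=snap('wrist','w10.png'); q=st['ee_rot'];print(st['position'],2*np.arctan2(q[2],q[1])-np.pi/2,st['contact_force'],st['width'])
for col,z in (('black',.14),('black',.004),('blue',.046),('green',.046),('orange',.014)):
  for c in blobs(im,col,300)[:7]: print(col,z,c.mean(0).round(),rect(C,c,z))
E
```

```text
[0.48704218 0.20198555 0.1483477 ] 1.8294255491863551 [ 0.31311385  0.17035717 -4.32622061] 0.060748537985409426
black 0.14 [314. 216.] (array([476.3, 195. ]), array([ 96.1, 155.7]), 0.276)
black 0.14 [131. 352.] (array([591.8, 112.1]), array([ 38.6, 108.2]), -0.576)
black 0.14 [613. 295.] (array([475.8, 376.9]), array([11.8, 78.2]), 0.002)
black 0.14 [495. 361.] (array([536.2, 331.9]), array([14.9, 25.9]), 0.83)
black 0.004 [314. 216.] (array([524.8, 205.2]), array([182.7, 296. ]), 0.276)
black 0.004 [131. 352.] (array([744.3,  47.8]), array([ 73.4, 205.6]), -0.576)
black 0.004 [613. 295.] (array([523.9, 551. ]), array([ 22.4, 148.7]), 0.002)
black 0.004 [495. 361.] (array([638.6, 465.4]), array([28.4, 49.2]), 0.83)
green 0.046 [165. 270.] (array([586.5,  82.1]), array([48.7, 59.8]), -1.485)
orange 0.014 [624. 331.] (array([564.2, 565. ]), array([ 55. , 149.7]), 0.542)
orange 0.014 [66. 78.] (array([446.2, -38.2]), array([10.9, 85.1]), 0.21)
orange 0.014 [175.  87.] (array([429.7,  53.7]), array([14.7, 80.2]), -1.323)
orange 0.014 [195. 159.] (array([491.9,  80.3]), array([35.3, 69.6]), -0.755)
orange 0.014 [24. 38.] (array([421.1, -74.4]), array([15.8, 44.1]), -1.357)
orange 0.014 [ 32. 118.] (array([487.4, -67.8]), array([17.8, 46.4]), -1.35)
orange 0.014 [ 33. 252.] (array([625. , -67.1]), array([29.2, 49.3]), -1.311)
```

View pics/w10.png

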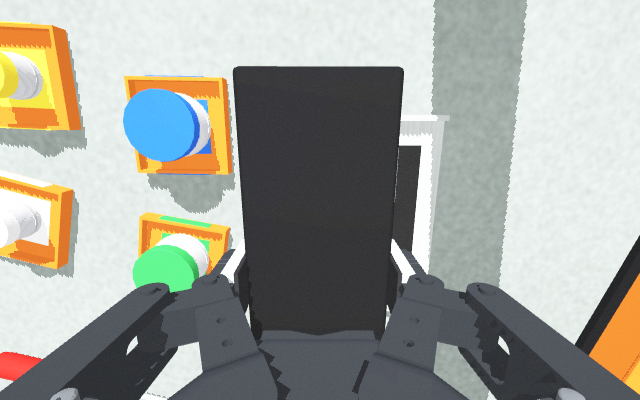

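Case is held square in the jaws (edges symmetric about column 318). Check the plate's centre against its strip in the earlier wrist picture.

```bash
python3 - <<'E'
import cv2
im=cv2.imread('pics/w1.png')[95:275,420:570]
cv2.imwrite('pics/padc.png',cv2.resize(im,(500,600),interpolation=cv2.INTER_CUBIC))
E
```

```text
(no output)
```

View pics/padc.png

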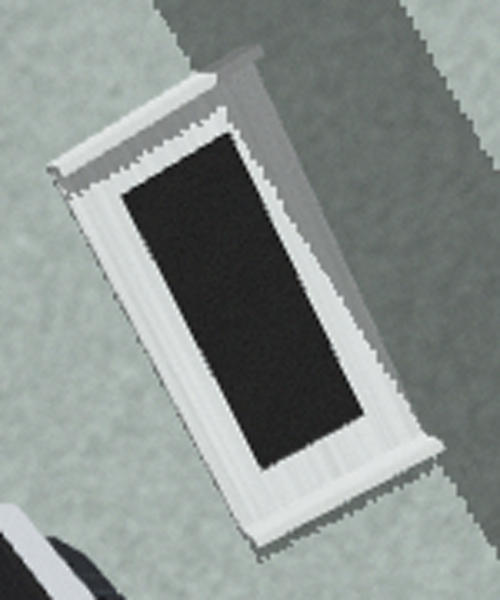

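```bash
python3 - <<'E'
from h import *
st={'position':np.array([0.39154887,0.04522629,0.28169466]),'ee_rot':np.array([4.34e-4,.15545982,.98784,2.2e-4])}
C=cam('wrist',st); g=lambda p,z: ray(C,np.array(p)*0.3+[420,95],z)[:,:2]*1000
A=g([(48,168),(262,48),(442,448),(259,546)],.013); S=g([(122,194),(230,133),(363,412),(262,468)],.004)
for P in(A,S):
  print(P.round(1),P.mean(0).round(1),np.linalg.norm(P-np.roll(P,-1,0),axis=1).round(1),[np.arctan2(*(P[a]-P[b])[::-1]).round(3) for a,b in((3,0),(2,1))])
E
```

```text
[[409.8 208.2]
 [389.3 299.9]
 [586.  351.1]
 [609.2 265.7]] [498.6 281.2] [ 93.9 203.2  88.6 207.5] [np.float64(0.281), np.float64(0.255)]
[[432.1 239.2]
 [420.7 287.1]
 [562.9 325. ]
 [576.2 277.3]] [498.  282.2] [ 49.2 147.1  49.5 149.1] [np.float64(0.259), np.float64(0.261)]
```

>>> carry_out:
  moves: [50, 0.3, 2, 0, 0.002, 50, 0.3, 2.5, 0, 0, 50, 0.3, 2.4, -1, 0, 50, 0.2, 1.0, -2, 0, 50, 0, 0, -2.5, 0, 50, 0, 0, -2.5, 0, 50, 0, 0, -1.5, 0, 50, 0, 0, -0.5, 0, 50, 0, 0, 0, 0, 50, 0, 0, 0, 0]

```text
clock: 35.8
position: [0.499, 0.2822, 0.0492]
ee_rot: [0.001, -0.131, 0.991, 0.0]
contact_force: [-0.3, 0.4, -3.7]
width: 0.0605
```

```bash
python3 - <<'E'
from h import *
im,C,st=snap('wrist','w11.png'); q=st['ee_rot'];print(st['position'],2*np.arctan2(q[2],q[1])-np.pi/2,st['contact_force'],st['width'])
E
```

```text
[0.49900942 0.28216187 0.0492272 ] 1.8325498307430328 [-0.30723555  0.35953872 -3.69011132] 0.060528113147326965
```

View pics/w11.png

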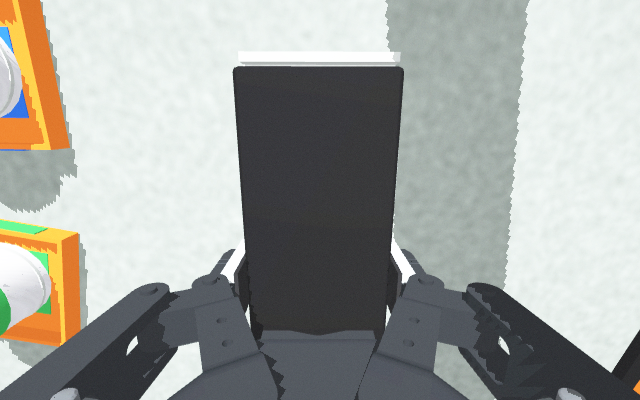

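Lip seen parallel just beyond the case end (rows 52–66, columns 238–400), so it is aligned. Lower it.

>>> carry_out:
  moves: [50, -0.1, -0.1, -1.5, 0, 50, 0, 0, -1.2, 0, 50, 0, 0, -0.5, 0, 50, 0, 0, -0.2, 0, 50, 0, 0, -0.1, 0, 50, 0, 0, 0, 0, 50, 0, 0, 0, 0, 50, 0, 0, 0, 0, 50, 0, 0, 0, 0, 50, 0, 0, 0, 0]

```text
clock: 36.85
position: [0.4971, 0.2811, 0.0135]
ee_rot: [0.0, -0.131, 0.991, 0.0]
contact_force: [-0.4, 0.1, -5.0]
width: 0.0603
```

>>> carry_out:
  moves: [50, 0.05, 0, -0.1, 0, 50, 0, 0, -0.1, 0, 50, 0, 0, 0, 0, 50, 0, 0, 0, 0, 50, 0, 0, 0, 0, 50, 0, 0, 0, 0, 50, 0, 0, 0, 0, 50, 0, 0, 0, 0, 50, 0, 0, 0, 0, 50, 0, 0, 0, 0]

```text
clock: 37.85
position: [0.4973, 0.2812, 0.0132]
ee_rot: [0.0, -0.131, 0.991, 0.0]
contact_force: [-4.8, -0.2, 8.3]
width: 0.0609
```

>>> carry_out:
  moves: [75, 0, 0, 0.1, 0, 80, 0, 0, 0, 0, 88, 0, 0, 0, 0, 100, 0, 0, 0, 0, 100, 0, 0, 0, 0, 100, 0, 0, 1, 0, 100, 0, 0, 3, 0, 100, 0, 0, 4, 0, 100, 0, 0, 4, 0, 100, 0, 0, 4, 0]

```text
clock: 38.85
position: [0.4974, 0.281, 0.1746]
ee_rot: [0.0, -0.131, 0.991, 0.0]
contact_force: [0.5, -0.2, -0.3]
width: 0.0855
```

>>> carry_out:
  moves: [100, -1, -4, 1, 0, 100, -1, -4, 1, 0, 100, -1, -4, 1, 0, 100, -1, -4, 1, 0, 100, -1, -4, 1, 0, 100, -1, -4, 1, 0, 100, -1, 0, 1, 0, 100, -1, 0, 1, 0, 100, 0, 0, 0, 0, 100, 0, 0, 0, 0]

```text
clock: 39.85
position: [0.4177, 0.0421, 0.2527]
ee_rot: [0.001, -0.132, 0.991, 0.0]
contact_force: [-0.2, 0.1, 0.1]
width: 0.0851
```

```bash
python3 - <<'E'
from h import *
im,C,st=snap('wrist','w12.png'); print(st['position'],st['contact_force'])
for col,zz in (('black',(.043,)),('blue',(.046,)),('green',(.046,)),('white',(.04,)),('yellow',(.04,)),('orange',(.014,))):
  for c in blobs(im,col,300)[:5]: print(col,c.mean(0).round(),[rect(C,c,z) for z in zz])
im,C,st=snap('top','t12.png')
for c in blobs(im,'black',300)[:5]: print('top',c.mean(0).round(),rect(C,c,.043))
E
```

```text
[0.41768933 0.04213462 0.25265677] [-0.2346377   0.05805484  0.05996486]
black [324. 356.] [(array([669. , 110.9]), array([170.6, 874.4]), -1.306)]
black [478. 251.] [(array([469.8, 269.4]), array([ 66.7, 118.5]), 0.263)]
black [423. 284.] [(array([517.7, 213.4]), array([ 44.3, 107.6]), 0.747)]
black [213. 282.] [(array([589.7, -56.3]), array([ 44.4, 104.4]), -0.24)]
black [621. 309.] [(array([489.9, 498.5]), array([ 21.1, 124.3]), 0.001)]
blue [324. 212.] [(array([458.8,  60. ]), array([56.2, 58.5]), 0.55)]
green [311. 306.] [(array([593.2,  80.1]), array([56.5, 61.6]), 0.265)]
white [196. 263.] [(array([573.6, -87.1]), array([32. , 81.6]), -0.377)]
white [437. 270.] [(array([496.6, 224.7]), array([15.7, 84.2]), 0.978)]
yellow [219. 174.] [(array([448.7, -78.9]), array([47.6, 53.3]), -1.361)]
orange [218. 174.] [(array([455.6, -83.9]), array([87.2, 88.6]), -1.361)]
orange [324. 205.] [(array([460.4,  62.2]), array([84.9, 87.8]), 0.244)]
orange [631. 339.] [(array([553.2, 570.1]), array([ 49.6, 160. ]), 0.549)]
orange [314. 289.] [(array([593.4,  81.7]), array([85.8, 93.3]), 0.07)]
orange [204. 254.] [(array([589.7, -82.2]), array([87.9, 91.6]), -0.024)]
top [ 55. 204.] (array([473.5, 588.7]), array([143.8, 434.2]), -0.006)
top [535. 318.] (array([ 111.3, -623.1]), array([193.5, 267.6]), -0.006)
top [472. 234.] (array([ 350.2, -436.7]), array([ 42.1, 120.1]), 1.41)
top [153.  61.] (array([775.8, 323.6]), array([39.4, 87.9]), 0.41)
```

View pics/w12.png

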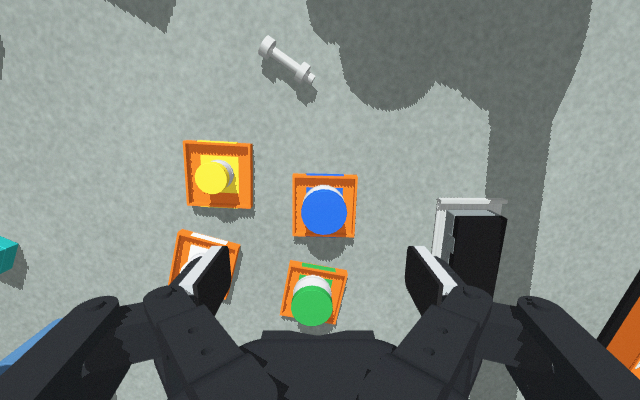

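All tins stand in the right bins; blue is about 2–3 mm off the bin centre. A last top-view check of the case on the plate.

```bash
python3 - <<'E'
from h import *
im=cv2.cvtColor(cv2.imread('pics/t12.png'),cv2.COLOR_BGR2RGB); C=cam('top')
g=im[115:235,125:220]; hs=cv2.cvtColor(im,cv2.COLOR_RGB2HSV)
for col,a,b,z in (('black',130,215,.043),('yellow',290,345,.04)):
  for c in blobs(im,col,50):
    u=c.mean(0)
    if a<u[0]<b and 120<u[1]<235: print(col,u.round(),rect(C,c,z))
cv2.imwrite('pics/t12c.png',cv2.resize(im[110:230,130:350],None,fx=3.6,fy=3.6,interpolation=cv2.INTER_CUBIC)[:,:,::-1])
E
```

```text
black [175. 204.] (array([422.1, 259.1]), array([28.4, 66.4]), 1.566)
yellow [322. 192.] (array([450.8, -85.5]), array([47.7, 48. ]), -1.358)
```

View pics/t12c.png

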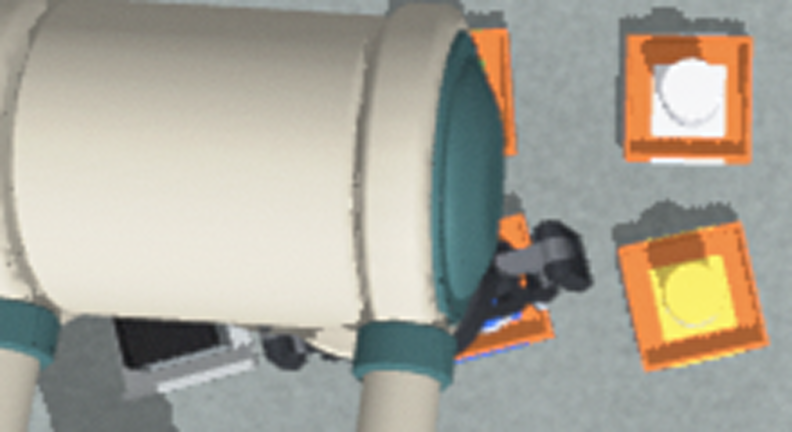

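The arm hides the plate; move it aside and measure.

>>> carry_out:
  moves: [100, -0.5, -4, 0.5, 0, 100, -0.5, -4.5, 0.5, 0, 100, -0.5, -4.5, 0, 0, 100, -0.5, -4.5, 0, 0, 100, -0.5, -4.5, 0, 0, 100, -0.5, -4.5, 0, 0, 100, -0.5, -4.5, 0, 0, 100, -0.5, -4, 0, 0, 100, 0, 0, 0, 0, 100, 0, 0, 0, 0]

```text
clock: 40.95
position: [0.3778, -0.309, 0.2612]
ee_rot: [-0.001, -0.13, 0.991, 0.001]
contact_force: [-0.4, 1.3, -0.6]
width: 0.0852
```

```bash
python3 - <<'E'
from h import *
im,C,st=snap('top','t13.png'); print(st['position'],st['contact_force'])
for col,a,b,z in (('black',130,215,.043),('blue',230,300,.046),('green',230,300,.046)):
  for c in blobs(im,col,50):
    u=c.mean(0)
    if a<u[0]<b and 100<u[1]<235: print(col,u.round(),rect(C,c,z))
cv2.imwrite('pics/t13c.png',cv2.resize(im[110:230,130:350],None,fx=3.6,fy=3.6,interpolation=cv2.INTER_CUBIC)[:,:,::-1])
E
```

```text
[ 0.37782059 -0.30899171  0.26117191] [-0.38978388  1.2967618  -0.60932737]
black [170. 175.] (array([494.8, 275.9]), array([ 62.1, 169.6]), 0.26)
blue [261. 189.] (array([458.3,  58.9]), array([54.8, 56. ]), 0.242)
green [252. 134.] (array([594.3,  79.1]), array([55.1, 58.8]), 0.326)
```

View pics/t13c.png

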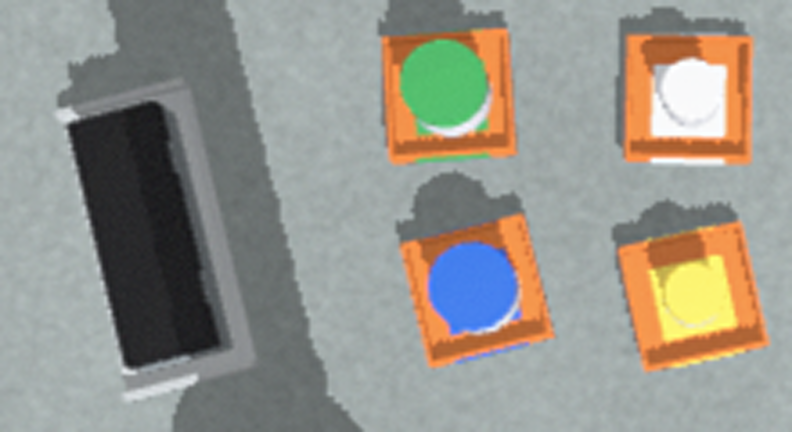

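Everything is in place, but the top view puts the case about 4 mm towards -x,-y of the plate centre. The tins show a similar, smaller shift, so part of it may be bias. There is plenty of time left, so I check with the wrist camera directly above the case, the same geometry as the pick.

>>> carry_out:
  moves: [100, 0.9, 3, 0, 0, 100, 0.9, 4.5, 0, 0, 100, 0.9, 4.5, 0, 0, 100, 0.9, 4.5, 0, 0, 100, 0.9, 4.5, 0, 0, 100, 0.9, 4.5, 0, 0, 100, 0.9, 4.5, 0, 0, 100, 0.9, 4.5, 0, 0, 100, 0.9, 4.5, 0, 0, 100, 0.9, 4.5, 0, 0]

```text
clock: 42.0
position: [0.4663, 0.1297, 0.2625]
ee_rot: [0.0, -0.132, 0.991, 0.0]
contact_force: [0.2, -0.7, -0.5]
width: 0.0851
```

>>> carry_out:
  moves: [100, 0.9, 4.5, 0, 0, 100, 0.9, 4.5, 0, 0, 100, 0.9, 4, 0, 0, 100, 0.3, 2.5, 0, 0, 100, 0, 0, -2, 0, 100, 0, 0, -3, 0, 100, 0, 0, -3, 0, 100, 0, 0, 0, 0, 100, 0, 0, 0, 0, 100, 0, 0, 0, 0]

```text
clock: 43.0
position: [0.4982, 0.2821, 0.1842]
ee_rot: [0.002, -0.131, 0.991, 0.001]
contact_force: [-0.3, -0.4, 1.0]
width: 0.0853
```

```bash
python3 - <<'E'
from h import *
im,C,st=snap('wrist','w14.png'); print(st['position'],st['ee_rot'])
for c in blobs(im,'black',300)[:5]: print('black',c.mean(0).round(),c.min(0),c.max(0),rect(C,c,.043))
# gray profile down the case axis: find lips
y=st['position']; ax=np.array([np.cos(.26),np.sin(.26)])
f,cx,cy,r,o=C
def proj(P): 
    q=(P-o)@r; return q[:,:2]/q[:,2:]*f+[cx,cy]
g=cv2.cvtColor(im,cv2.COLOR_RGB2GRAY)
n=np.array([-ax[1],ax[0]])
for off in(-15,0,15):
  s=np.r_[np.arange(-112,-78,2),np.arange(78,112,2)]
  P=np.array([np.r_[np.array([498,281.2])+a*ax+off*n,13]/1000 for a in s]); uv=proj(P).round().astype(int)
  print(off,[(int(a),int(g[v,u])) for a,(u,v) in zip(s,uv) if 0<=u<640 and 0<=v<400])
E
```

```text
[0.49815905 0.28210322 0.18420146] [ 1.54445731e-03 -1.31224560e-01  9.91351327e-01  5.25054547e-04]
black [536. 271.] [386  18] [639 399] (array([541.3, 499.8]), array([285.1, 435.1]), 0.551)
black [317. 179.] [284  98] [350 264] (array([496.7, 279.9]), array([ 61.1, 167.7]), 0.262)
black [ 95. 359.] [ 34 303] [132 399] (array([776.4,  88. ]), array([ 68.4, 195.1]), -0.493)
black [424. 282.] [405 246] [443 315] (array([566. , 415.8]), array([35.2, 84.8]), 0.746)
black [212. 281.] [189 246] [230 315] (array([624.6, 199.6]), array([34.8, 84.2]), -0.241)
-15 [(-112, 200), (-110, 192), (-108, 188), (-106, 193), (-104, 189), (-102, 225), (-100, 239), (-98, 236), (-96, 179), (-94, 177), (-92, 178), (-90, 174), (-88, 68), (-86, 41), (-84, 41), (-82, 42), (-80, 40), (78, 36), (80, 34), (82, 39), (84, 30), (86, 34), (88, 33), (90, 37), (92, 35), (94, 34), (96, 33), (98, 71), (100, 152), (102, 152), (104, 143), (106, 121), (108, 117), (110, 121)]
0 [(-112, 198), (-110, 198), (-108, 199), (-106, 195), (-104, 198), (-102, 215), (-100, 240), (-98, 236), (-96, 180), (-94, 176), (-92, 176), (-90, 175), (-88, 97), (-86, 43), (-84, 41), (-82, 40), (-80, 44), (78, 39), (80, 36), (82, 35), (84, 36), (86, 35), (88, 33), (90, 35), (92, 40), (94, 34), (96, 35), (98, 68), (100, 154), (102, 150), (104, 144), (106, 122), (108, 123), (110, 116)]
15 [(-112, 192), (-110, 197), (-108, 200), (-106, 200), (-104, 199), (-102, 216), (-100, 240), (-98, 236), (-96, 174), (-94, 174), (-92, 176), (-90, 170), (-88, 99), (-86, 43), (-84, 42), (-82, 43), (-80, 42), (78, 37), (80, 36), (82, 37), (84, 37), (86, 37), (88, 34), (90, 37), (92, 36), (94, 32), (96, 35), (98, 67), (100, 150), (102, 154), (104, 121), (106, 122), (108, 127), (110, 131)]
```

The wrist view from above puts the case at (496.7,279.9), yaw 0.262. The lips are where the plate centre (498,281.2) at yaw 0.26 predicts, so it is within 2 mm of centre. The gripper is clear and touching nothing, so I hand in.

```bash
python3 -c "
from rig import manip
print(manip.sign_off())"
```

```text
the job is handed in; nothing more can be done
None
```

I took the stack apart in order (yellow, white, blue, green). Each tin went into the bin with its matching card, and then I parked the case on the plate. I let go of each piece only after the wrist force showed it resting on the surface. The job was handed in at about 43 s, with the gripper open and well clear.

**Last checks**
- **Tins:** the last pictures show all four standing in the right bins. Blue measures about 2–4 mm off its bin's centre and green about 3–4 mm, in both cameras. Yellow and white could not be measured this way, because their lids blend into their cards; I judged those by eye.
- **Case:** the wrist camera, from directly above, puts it within about 2 mm of the plate's centre. Its yaw is 0.262 rad against the plate's 0.260.
- **Disagreement:** the top camera put the case about 5–6 mm off centre. I trusted the wrist view, because in it the plate's end lips appeared within about 1 mm of where they should be, so I did not move the case again.

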